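Hang the eight-channel pipette on its stand

ROBOT

A 6-joint arm with a two-finger parallel gripper is mounted at the origin on the work surface. World frame = base frame: x ahead of the robot, y to its left, z up, the work surface at z = 0. Lengths are in mm, angles in rad, forces in N, time in s.
With the tool pointing down it reaches from about 275 to 750 mm from the base axis. Payload 10.2 kg.
Tool frame: the origin (TCP) lies on the front face of the gripper's body, between the roots of the fingers; the fingertips stand 73 mm ahead of it and the grasp point (between the pads) lies 54 mm ahead of it; z points along the fingers, y is the line along which they close (so a half turn about z gives the same grasp; the last joint's range is limited). The gripper opens to 85 mm and grips with 20 to 120 N. Pads are 22 mm wide; open, the fingers measure 114 mm over their backs; the gripper's body (76 mm by 85 mm) begins 54 mm behind the grasp point. The pads swing forward as they close: fully open they stand 13 mm farther back than shut.
Start: joints at [-1.362, 0.313, 1.498, -0, 1.331, -0.223], TCP at [219.704, -476.825, 303.894] pointing down, gripper open.
Joint ranges: [-2.94, 2.94], [-0.97, 2.17], [0.19, 2.56], [-1.23, 4.37], [0.02, 3.11], [-2.88, 2.88]. Speed limits (rad/s): [2.39, 2.39, 3.01, 3.14, 3.14, 3.14].

INTERFACE

Orientations are given as a unit quaternion [w, x, y, z].
In Python, from rig import * gives the robot as it stands.
- The arm moves only by the tool step_arm, never from a script. Its argument "plan" is a list of rows, each an object with "offset": the shift along the tool's x, y, z in cm, a list of three; "rot": the turn, a rotation vector about the tool's x, y, z in degrees, a list of three; "gripper": the finger opening in cm, from 0 to 8.54. In form: [{"offset": [x, y, z], "rot": [wx, wy, wz], "gripper": gripper}, ...]. A call has 1 to 12 rows; each row is the pose to reach, as a shift and turn from the pose commanded when the call began, along the tool's axes at that moment; what a row does not reach only later rows make up. A row lasts 1/10 s, in which the tool goes at most 50 mm and 8.59 degrees, less where a joint would pass 70% of its speed; a pose out of reach is approached as far as the arm can. A call with a gripper value outside its range is refused whole. The fingers move at their own pace and stop on an object; "squeeze" is the grip in N (left out, the last holds). Time passes only in rows, so rows that repeat a pose let the fingers close. It gives the time, the measured TCP pose, the force, the opening and the grip force at its end, in the units of the state.
- sense(): the state, without advancing time (a new reading comes with each control period).
- capture(name): name is "scene" or "side" or "wrist"; returns a dict with "color" (400x640x3 uint8, red, green, blue), "depth" (400x640 float32, mm along the optical axis (not along the pixel's ray), 0 where there is no reading), "vertical_fov" (degrees; the focal length in pixels is half the picture's height over the tangent of half this angle, whatever the lens; pixels are square), "cx", "cy" (the principal point, pixels), "k1" (the pictures are not rectified: a ray, as slopes to the right and down, at radius r is drawn at 1 + k1 r^2 times it, then the intrinsics apply), "rvec" (rotation vector, rad) and "tvec" (3), from world to camera coordinates, as OpenCV has them; the wrist camera has in their place "mount" (4x4, takes a point from camera to tool coordinates, whose origin is the TCP and whose axes are the flange's). Camera axes: x right, y down, z forward; pixel columns grow to the right and rows downward; lengths in mm; the calibration is good to about 2 mm. A picture is of the moment at which its call begins: read the wrist's pose just before it.
- finish_job(): hands the job in; it is judged then, once.
The state is a dict: "time_s": time; "joints": joint angles; "dq": joint speeds; "tau": joint torques, N m; "eef_pos": TCP position; "ee_rot": TCP orientation; "force": force on the tool from outside, world axes, zero at the start; "wrist_torque": the same for the moment, N m; "grip_width": opening from 0.0 (shut) to 1.0 (fully open); "grip_force": force on a finger pad.
Only numpy, scipy, OpenCV 4.12 (cv2) and the standard library are available. Lean on these libraries where they do the work, as an engineer would, in place of code of your own. Each camera call takes 0.05 s, during which the arm holds its last target. There are 200 camera calls.

TASK

Put the multichannel pipette with the blue collar away: lift it out of its dock, bring its neck sideways into the open front of the forked hook on the white-based stand, and lower it so that the collar drops behind the red lips and rests flat on both prongs, then let it hang there upright and still. Leave the orange pipette and the brown bottle where they stand.

Things in the scene. Friction and masses are not known exactly. Their poses are not given: they have to be found in the camera images.
- pipette_blue: 8-channel pipette, upright, to be hung. Origin: underside centre of its blue collar (46 across, 6 thick); z up, y along channel row. Handle 26 wide in y, 30 in x, 6 to 76 mm above origin: grip across y at 45; finger rest 15 mm out at +x, 67-73 up; button top at 93. Below: neck 14 across to -45, shoulder 40 (y) x 20, head 76 (y) x 24 from -59 to -115. Stands in a fixed dock: see orange.
- hook (a point): Fixed fork's seat: mid-slot, level with the prong tops, 165 mm above table; the blue origin belongs here. z up, opens to its -x. Slot 28 wide in y, closed at x +18; prongs 8 thick; lips 12 high at x -34 to -26; flared mouth from there to -60. Post at x +80, top 26 above seat. Head cannot pass from above: enter along +x with origin 15 to 35 mm above seat, y axes aligned within 20 deg, then lower.
- pipette_orange: Bystander: same pipette with orange collar and button, same frame, on the other side of the stand. Each pipette stands in its own fixed grey open-topped dock, 42 x 94 mm outside, rim 50 mm above the table, floor 6 mm, 3 mm play; lift more than 45 mm straight up to clear it.
- bottle: Bystander: loose brown closed bottle, blue cap, 60 mm across, 150 high, standing beyond the left dock; origin at the centre of its underside. (A red tube rack, 70 x 150 mm, 40 high, is fixed beyond the right dock; the hook's white base plate is 150 x 110 mm, 12 thick.)
Mind the look-alikes: they are no part of the job. What is shaped like the pipette_blue but green or yellow is not meant.

How it is judged (in metres and radians):
At the end, for the whole second after the job is handed in: The blue-collared pipette hangs at rest and upright (within about 8 degrees) in the hook: its collar's underside lies on the prongs behind the lips, its origin within 15 mm (along the slot), 12 mm (across) and 6 mm (height) of the hook's seat point (x of pipette_blue in the frame of hook between -0.015 and 0.015 m and y of pipette_blue in the frame of hook between -0.012 and 0.012 m and z of pipette_blue in the frame of hook between -0.006 and 0.006 m and angle between pipette_blue's own z axis and vertical below 0.15 rad and linear speed of pipette_blue below 0.03 m/s and angular speed of pipette_blue below 0.3 rad/s); the robot touches nothing.
It fails at once if the orange pipette is moved by more than 25 mm or tipped by more than 15 degrees (distance of pipette_orange from where it was at the start of the episode above 0.025 m or angle between pipette_orange's own z axis and vertical above 0.26 rad).
It fails at once if the bottle is moved by more than 25 mm or tipped over (distance of bottle from where it was at the start of the episode above 0.025 m or angle between bottle's own z axis and vertical above 0.26 rad).
It also fails if it takes over 42 s, if anything falls off the work surface, if the arm or the gripper's body presses on something with over 40 N, if the wrist force passes 120 N, or if a joint passes its speed limit or range.

## Working session

There is one attempt and no reset: what is moved stays moved. The work goes in short steps, Python scripts to look and compute and a tool call to move; the robot and the scene stay as the last step left them, time stands still between calls to the robot, and variables do not carry over. Pictures are saved under pics/ and viewed, at most 10 in all, crops included, and the job is handed in when it is done.

Besides the shell and the picture viewer there is one more tool, called as a command line: name --argument value ..., lists and objects as JSON in quotes. step_arm: Moves the arm, as the interface text tells. Its arguments: {"type":"object","properties":{"plan":{"type":"array"},"squeeze":{"type":"number"}},"required":["plan"]}

```bash
mkdir -p pics
cat > h.py <<'E'
from rig import *
import numpy as np, cv2
from scipy.spatial.transform import Rotation as R
def cam(d,s=None):
    f=200/np.tan(np.radians(d["vertical_fov"])/2)
    if "mount" in d:
        q=s["ee_rot"]; T=np.eye(4); T[:3,:3]=R.from_quat([q[1],q[2],q[3],q[0]]).as_matrix(); T[:3,3]=s["eef_pos"]
        M=T@np.array(d["mount"]); return f,M[:3,:3],M[:3,3]
    Rm=cv2.Rodrigues(np.array(d["rvec"],float))[0]
    return f,Rm.T,-Rm.T@np.array(d["tvec"],float).ravel()
def slopes(d,uv):
    f=200/np.tan(np.radians(d["vertical_fov"])/2)
    K=np.array([[f,0,d["cx"]],[0,f,d["cy"]],[0,0,1]])
    return cv2.undistortPoints(np.array(uv,float).reshape(-1,1,2),K,np.array([d["k1"],0,0,0.]))[:,0]
def pts(d,uv,s=None):  # depth points
    uv=np.array(uv); f,Rm,c=cam(d,s); n=slopes(d,uv); z=d["depth"][uv[:,1],uv[:,0]]
    return (np.c_[n,np.ones(len(n))]*z[:,None])@Rm.T+c
def plane(d,uv,h,s=None):
    f,Rm,c=cam(d,s); r=np.c_[slopes(d,uv),np.ones(len(uv))]@Rm.T
    return c+r*((h-c[2])/r[:,2])[:,None]
E
python3 - <<'E'
from h import *
s=sense(); print({k:np.round(v,3).tolist() for k,v in s.items()})
a=[]
for n in("scene","side"):
    d=capture(n); np.save(n+".npy",d,allow_pickle=True)
    print(n,d["vertical_fov"],d["cx"],d["cy"],d["k1"],np.round(cam(d)[2]),np.round(cam(d)[1][:,2],2))
    cv2.imwrite(f"pics/{n}1.png",d["color"][:,:,::-1])
E
```

```text
{'time_s': 0.0, 'joints': [-1.362, 0.313, 1.498, 0.0, 1.331, -0.223], 'dq': [-0.002, -0.0, -0.0, -0.0, -0.0, -0.001], 'tau': [0.0, -41.226, -25.974, -0.0, 0.004, -0.0], 'eef_pos': [219.664, -476.647, 303.359], 'ee_rot': [-0.001, 0.977, 0.214, 0.0], 'force': [-0.137, 0.745, -0.486], 'wrist_torque': [0.011, -0.051, -0.029], 'grip_force': 0.0, 'grip_width': 1.002}
scene 42.972080155979484 315.3098827772288 202.6172481259426 -0.12129717696139587 [1186. -269. 1172.] [-0.51  0.24 -0.83]
side 57.03520901390403 317.11362280871435 197.754330445744 -0.07056701341863042 [536. 614. 671.] [ 0.04 -0.72 -0.69]
```

View pics/scene1.png

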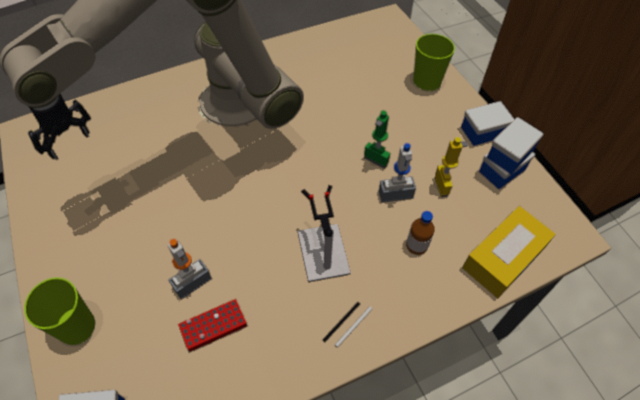

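View pics/side1.png

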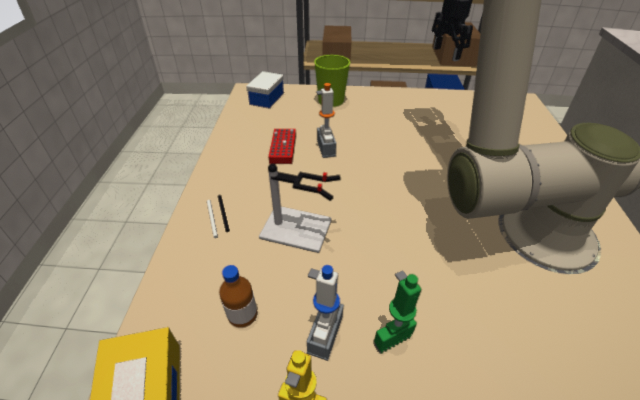

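The scene view shows a blue-collared pipette in a grey dock at (403,170), and look-alikes in green at (378,138) and yellow at (450,165). Orange is at (182,260), the hook at (325,225), its red lips at (311,196) and (329,193), and the bottle at (421,232). In the side view, blue is at (326,300), green at (405,305) and yellow at (298,378). The one meant has the blue collar, white body and grey dock. I'll confirm that in a crop and measure.

Run:
```python
from h import *
D={n:np.load(n+".npy",allow_pickle=True).item() for n in("scene","side")}
box={"scene":dict(blue=(380,135,425,205),hook=(295,180,355,285),bottle=(400,205,445,260),orange=(160,230,215,300)),
"side":dict(blue=(295,255,350,365),hook=(255,160,350,255),bottle=(215,260,262,330),orange=(310,80,345,160))}
def mask(d,b,lo,hi):
    hsv=cv2.cvtColor(d["color"],cv2.COLOR_RGB2HSV); m=cv2.inRange(hsv,lo,hi); o=np.zeros_like(m); x0,y0,x1,y1=b; o[y0:y1,x0:x1]=m[y0:y1,x0:x1]; return o
def comps(n,nm,lab,lo,hi,amin=6):
    d=D[n]; m=mask(d,box[n][nm],lo,hi); k,l,st,ce=cv2.connectedComponentsWithStats(m)
    for i in range(1,k):
        if st[i,4]>=amin:
            v,u=np.where(l==i); P=pts(d,np.c_[u,v]); P=P[d["depth"][v,u]>0]
            print(n,nm,lab,st[i].tolist(),"cen",ce[i].round(1),"med",np.median(P,0).round(1),"lo",np.percentile(P,5,0).round(),"hi",np.percentile(P,95,0).round())
for n in D:
    comps(n,"blue","blue",(105,150,60),(125,255,255))
    comps(n,"hook","red",(0,150,60),(8,255,255)); comps(n,"hook","red2",(172,150,60),(180,255,255))
    comps(n,"bottle","cap",(100,150,60),(125,255,255))
    comps(n,"orange","or",(3,150,100),(14,255,255))
    d=D[n]
    # hook pts by height, box points
    for nm in("hook","blue","orange"):
        x0,y0,x1,y1=box[n][nm]; u,v=np.meshgrid(np.arange(x0,x1),np.arange(y0,y1)); uv=np.c_[u.ravel(),v.ravel()]
        P=pts(d,uv); z=P[:,2]
        for a,b in {"hook":((9,16),(150,172),(178,200)),"blue":((46,54),(115,124),(195,220)),"orange":((46,54),)}[nm]:
            k=(z>a)&(z<b)
            if k.sum()>8:
                r=cv2.minAreaRect(P[k][:,:2].astype(np.float32)); print(n,nm,a,b,k.sum(),"rect",np.round(r[0],1),np.round(r[1],1),round(r[2],1),"z",np.median(z[k]).round(1))
c=D["side"]["color"][150:370,230:440,::-1]; a=cv2.resize(c,None,fx=2.7,fy=2.7,interpolation=2); cv2.imwrite("pics/crop1.png",a)
```

```text
scene blue blue [405, 144, 5, 6, 22] cen [406.9 146.2] med [542.3 283.8 213.5] lo [538. 279. 208.] hi [548. 290. 216.]
scene blue blue [395, 164, 15, 10, 49] cen [401. 170.] med [552.4 273.9 126. ] lo [529. 268. 123.] hi [561. 297. 129.]
scene hook red [325, 191, 4, 6, 17] cen [326.4 193.4] med [565.6  53.6 175.1] lo [559.  49. 168.] hi [568.  59. 180.]
scene hook red [309, 195, 4, 4, 15] cen [310.6 196.4] med [557.5  15.1 175.4] lo [554.  13. 170.] hi [560.  19. 180.]
scene bottle cap [422, 212, 10, 9, 78] cen [426.6 216.1] med [709.3 251.7 149.3] lo [699. 242. 145.] hi [718. 264. 153.]
scene orange or [170, 239, 7, 7, 41] cen [172.9 241.9] med [ 565.4 -318.7  213.1] lo [ 558. -325.  210.] hi [ 573. -312.  216.]
scene orange or [173, 253, 18, 16, 99] cen [182.8 262.5] med [ 575.4 -314.2  126.1] lo [ 555. -337.  124.] hi [ 584. -299.  131.]
scene hook 9 16 1458 rect [624.9  20.3] [110.  152.5] 76.8 z 11.7
scene hook 150 172 501 rect [603.9  27.1] [ 78.1 153.5] 78.1 z 164.2
scene hook 178 200 71 rect [617.2  15.2] [ 40.6 119. ] 73.5 z 186.0
scene blue 46 54 181 rect [498.  297.1] [ 92
[... 967 characters left out ...]
25, 83, 5, 4, 17] cen [326.9  84.6] med [ 563.9 -313.7  212.6] lo [ 559. -322.  210.] hi [ 569. -309.  214.]
side orange or [319, 111, 16, 7, 58] cen [326.3 114.3] med [ 564.6 -304.1  125.6] lo [ 545. -321.  124.] hi [ 583. -295.  129.]
side hook 9 16 2020 rect [629.3 -71.3] [172.3 336. ] 4.1 z 12.1
side hook 150 172 775 rect [594.2  16.5] [ 76.  153.5] 66.0 z 164.6
side hook 178 200 71 rect [617.3  20.6] [ 43.4 117.6] 73.5 z 186.3
side blue 46 54 383 rect [540.9 287.9] [93.  40.9] 74.1 z 49.8
side blue 115 124 18 rect [536.6 299.6] [43.4 17.9] 17.9 z 122.7
side blue 195 220 441 rect [551.  352.8] [154.9  41. ] 85.4 z 207.3
side orange 46 54 148 rect [ 571.6 -436.7] [339.1  97.6] 86.0 z 49.8
```

View pics/crop1.png

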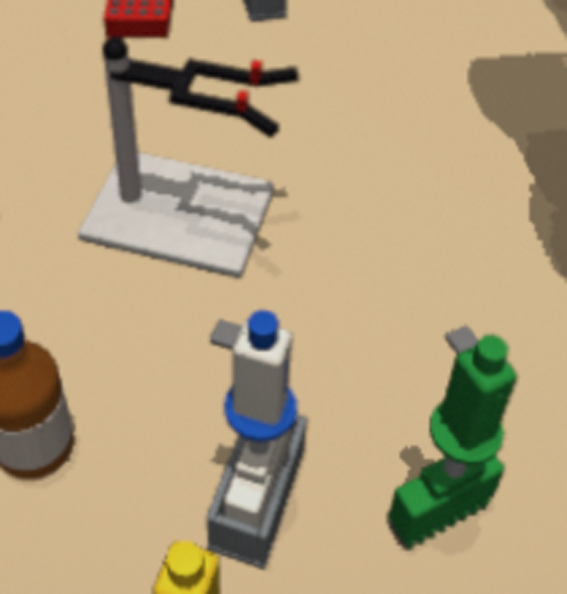

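The crop confirms it: blue collar and button, white handle, grey dock, at about (262,400) in the crop. The green one to its right and the yellow one below are the look-alikes. Next I'll hover over it with the wrist camera.

```bash
cat >> h.py <<'E'
def go(p,yaw):  # print offset cm & rot about tool z for world TCP p and tool-x yaw (deg), tool down
    s=sense(); q=s["ee_rot"]; M=R.from_quat([q[1],q[2],q[3],q[0]]).as_matrix()
    T=np.c_[[np.cos(np.radians(yaw)),np.sin(np.radians(yaw)),0],[np.sin(np.radians(yaw)),-np.cos(np.radians(yaw)),0],[0,0,-1]]
    print("offset",np.round(M.T@(np.array(p)-s["eef_pos"])/10,2),"rot",np.round(np.degrees(R.from_matrix(M.T@T).as_rotvec()),2),"yaw",np.degrees(np.arctan2(M[1,0],M[0,0])).round(2),"z",M[:,2].round(4),"t",s["time_s"])
E
python3 - <<'E'
from h import *
go((470,250,420),-16)
E
```

```text
offset [ 53.15 -55.53 -11.59] rot [-6.000e-02  1.000e-02  4.074e+01] yaw 24.74 z [-3.0e-04  1.1e-03 -1.0e+00] t 0.1
```

step_arm --plan '[{"offset":[0,0,-8],"rot":[0,0,0],"gripper":8.5},{"offset":[0,0,-11.6],"rot":[0,0,5],"gripper":8.5},{"offset":[53.2,-55.5,-11.6],"rot":[0,0,10],"gripper":8.5},{"offset":[53.2,-55.5,-11.6],"rot":[0,0,15],"gripper":8.5},{"offset":[53.2,-55.5,-11.6],"rot":[0,0,20],"gripper":8.5},{"offset":[53.2,-55.5,-11.6],"rot":[0,0,25],"gripper":8.5},{"offset":[53.2,-55.5,-11.6],"rot":[0,0,30],"gripper":8.5},{"offset":[53.2,-55.5,-11.6],"rot":[0,0,35],"gripper":8.5},{"offset":[53.2,-55.5,-11.6],"rot":[0,0,40.7],"gripper":8.5},{"offset":[53.2,-55.5,-11.6],"rot":[0,0,40.7],"gripper":8.5},{"offset":[53.2,-55.5,-11.6],"rot":[0,0,40.7],"gripper":8.5},{"offset":[53.2,-55.5,-11.6],"rot":[0,0,40.7],"gripper":8.5}]'

```text
time_s: 1.3
eef_pos: [382.4, -3.7, 414.3]
ee_rot: [0.0, 0.99, -0.139, 0.0]
force: [0.9, 0.2, 0.4]
grip_width: 0.997
grip_force: 0.0
```

Run:
```python
from h import *
go((470,250,420),-16)
print(sense()["eef_pos"],sense()["joints"])
```

```text
offset [  1.44 -26.8   -0.57] rot [ 0.   -0.02  0.03] yaw -15.97 z [ 3.e-04 -1.e-04 -1.e+00] t 1.3
[382.4039407   -3.70401371 414.33926158] [-3.18691614e-01 -7.51609248e-02  1.65330997e+00 -5.72458940e-06
  1.56309563e+00  1.53089294e+00]
```

Run:
```python
from h import *
s=sense(); d=capture("wrist"); np.save("w1.npy",(s,d),allow_pickle=True)
f,Rm,c=cam(d,s); print(c-s["eef_pos"],Rm[:,2].round(2),d["vertical_fov"])
cv2.imwrite("pics/w1.png",d["color"][:,:,::-1])
```

```text
[ 68.33193149 -19.88655342  69.09816586] [-0.27  0.08 -0.96] 67.53286654512681
```

View pics/w1.png

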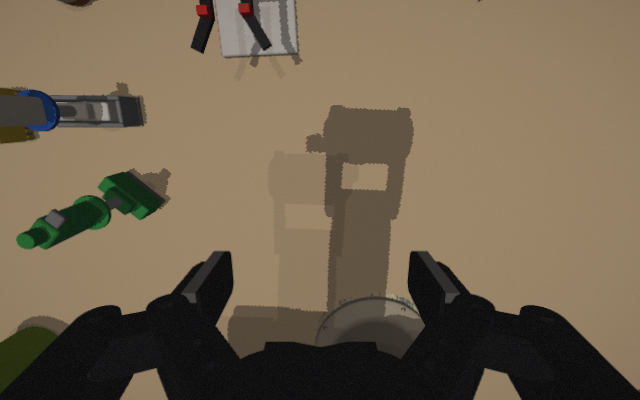

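step_arm --plan '[{"offset":[1.4,-26.8,-0.6],"rot":[0,0,0],"gripper":8.5},{"offset":[1.4,-26.8,-0.6],"rot":[0,0,0],"gripper":8.5},{"offset":[1.4,-26.8,-0.6],"rot":[0,0,0],"gripper":8.5},{"offset":[1.4,-26.8,-0.6],"rot":[0,0,0],"gripper":8.5},{"offset":[1.4,-26.8,-0.6],"rot":[0,0,0],"gripper":8.5},{"offset":[1.4,-26.8,-0.6],"rot":[0,0,0],"gripper":8.5},{"offset":[1.4,-26.8,-0.6],"rot":[0,0,0],"gripper":8.5},{"offset":[1.4,-26.8,-0.6],"rot":[0,0,0],"gripper":8.5}]'

```text
time_s: 2.15
eef_pos: [469.5, 247.7, 419.8]
ee_rot: [0.0, 0.99, -0.139, -0.0]
force: [0.3, -0.3, 0.4]
grip_width: 0.998
grip_force: 0.0
```

Run:
```python
from h import *
s=sense(); d=capture("wrist"); np.save("w2.npy",(s,d),allow_pickle=True)
print(s["eef_pos"],s["time_s"])
cv2.imwrite("pics/w2.png",d["color"][:,:,::-1])
```

```text
[469.45322364 247.71639914 419.82085939] 2.15
```

View pics/w2.png

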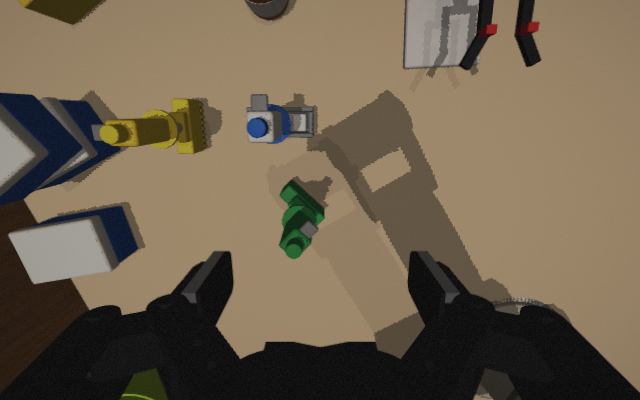

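W1 shows the lips at (204,10) and (246,8). W2 shows the blue button at (258,127), its finger rest at (260,102) pointing towards +x, the green and yellow ones clear of it, and the lips at (488,30) and (532,28). Next I'll measure from these views.

Run:
```python
from h import *
W=[np.load(n,allow_pickle=True) for n in("w1.npy","w2.npy")]
views=[(None,np.load("scene.npy",allow_pickle=True).item(),(295,180,355,285)),(None,np.load("side.npy",allow_pickle=True).item(),(300,165,350,200)),(W[0][0],W[0][1],(180,2,270,60)),(W[1][0],W[1][1],(460,2,560,60))]
rays=[[],[]]
for s,d,b in views:
    hsv=cv2.cvtColor(d["color"],cv2.COLOR_RGB2HSV); m=cv2.inRange(hsv,(0,140,60),(8,255,255))|cv2.inRange(hsv,(172,140,60),(180,255,255))
    o=np.zeros_like(m); x0,y0,x1,y1=b; o[y0:y1,x0:x1]=m[y0:y1,x0:x1]
    k,l,st,ce=cv2.connectedComponentsWithStats(o); idx=[i for i in range(1,k) if st[i,4]>8]
    f,Rm,c=cam(d,s); L=[]
    for i in idx:
        r=Rm@np.r_[slopes(d,[ce[i]])[0],1]; r/=np.linalg.norm(r); p=plane(d,[ce[i]],171,s)[0]; L.append((p[1],r,p))
    L.sort(key=lambda t:t[0]); print([t[2].round(1) for t in L])
    for j in(0,1): rays[j].append((c,L[j][1]))
P=[]
for r in rays:
    A=sum(np.eye(3)-np.outer(v,v) for c,v in r); b=sum((np.eye(3)-np.outer(v,v))@c for c,v in r); P.append(np.linalg.solve(A,b))
print("lips",np.round(P,1)); e=P[1]-P[0]; yaw=np.degrees(np.arctan2(-e[0],e[1])); m=(P[0]+P[1])/2
print("yaw",yaw,"seat",m[:2]+30*np.array([np.cos(np.radians(yaw)),np.sin(np.radians(yaw))]))
# blue pipette
s,d=W[1]
u,v=np.meshgrid(np.arange(240,320),np.arange(85,155)); uv=np.c_[u.ravel(),v.ravel()]; p=pts(d,uv,s); z=p[:,2]
hs=cv2.cvtColor(d["color"],cv2.COLOR_RGB2HSV)[uv[:,1],uv[:,0]]
bl=(hs[:,0]>105)&(hs[:,0]<125)&(hs[:,1]>150)
for n,k in(("button",bl&(z>208)),("collar",bl&(z<135)&(z>118)),("handletop",~bl&(z>194)&(z<202)),("rest",(z>184)&(z<193.5)),("dockrim",(z>47)&(z<53))):
    r=cv2.minAreaRect(p[k][:,:2].astype(np.float32)); print(n,k.sum(),np.round(r[0],1),np.round(r[1],1),round(r[2],1),"z",np.median(z[k]).round(1),p[k][:,:2].mean(0).round(1))
k=bl&(z>208); print("button ray@214",plane(d,[uv[k].mean(0)],214,s).round(1))
for n in("scene","side"):
    d=np.load(n+".npy",allow_pickle=True).item(); b={"scene":(380,135,425,205),"side":(295,255,350,330)}[n]
    u,v=np.meshgrid(np.arange(b[0],b[2]),np.arange(b[1],b[3])); uv=np.c_[u.ravel(),v.ravel()]; p=pts(d,uv); z=p[:,2]
    for nm,lo,hi in(("button",211,217),("htop",195,200)):
        k=(z>lo)&(z<hi); r=cv2.minAreaRect(p[k][:,:2].astype(np.float32)); print(n,nm,k.sum(),np.round(r[0],1),np.round(r[1],1),round(r[2],1))
```

```text
[array([554.7,  16.7, 171. ]), array([562.6,  55.2, 171. ])]
[array([556. ,  20.8, 171. ]), array([564.6,  55.4, 171. ])]
[array([557.4,  18.1, 171. ]), array([566.6,  55.8, 171. ])]
[array([556.5,  15.4, 171. ]), array([565.5,  52.9, 171. ])]
lips [[556.2  17.4 171.2]
 [564.9  55.  172.9]]
yaw -13.071066719332055 seat [589.77564391  29.39117415]
button 300 [539.6 261.2] [66.7 16.1] 87.7 z 212.9 [540.6 285.7]
collar 273 [539.1 276.1] [22.5 43.4] 78.9 z 126.0 [539.8 273.9]
handletop 434 [546.6 284.9] [25.4 41.2] 74.4 z 195.6 [541.9 284.1]
rest 347 [547.8 284.4] [26.  44.4] 74.6 z 192.6 [555.4 280.1]
dockrim 306 [541.  287.1] [93.3 39.9] 74.1 z 48.8 [535.9 260.5]
button ray@214 [[540.6 285.7 214. ]]
scene button 33 [540.1 285.7] [17.2 16.8] 9.9
scene htop 48 [547.6 277.3] [33.  29.9] 34.2
side button 96 [539.7 287.8] [16.6 15.6] 2.7
side htop 142 [546.1 288.1] [24.8 41. ] 83.2
```

Run:
```python
from h import *
go((540.3,287,310),-15.9); go((540.3,287,222),-15.9)
```

```text
offset [ 5.72 -5.78 11.01] rot [ 0.02  0.02 -0.09] yaw -15.99 z [-4.e-04 -3.e-04 -1.e+00] t 2.2
offset [ 5.72 -5.78 19.81] rot [ 0.02  0.02 -0.09] yaw -15.99 z [-4.e-04 -3.e-04 -1.e+00] t 2.2
```

step_arm --plan '[{"offset":[5.7,-5.8,4],"rot":[0,0,0],"gripper":8.5},{"offset":[5.7,-5.8,4],"rot":[0,0,0],"gripper":8.5},{"offset":[5.7,-5.8,8],"rot":[0,0,0],"gripper":8.5},{"offset":[5.7,-5.8,10],"rot":[0,0,0],"gripper":8.5},{"offset":[5.7,-5.8,11],"rot":[0,0,0],"gripper":8.5},{"offset":[5.7,-5.8,11],"rot":[0,0,0],"gripper":8.5},{"offset":[5.7,-5.8,11],"rot":[0,0,0],"gripper":8.5}]'

```text
time_s: 2.9
eef_pos: [540.5, 287.6, 312.0]
ee_rot: [-0.001, 0.99, -0.139, 0.001]
force: [-0.4, 0.2, 0.6]
grip_width: 0.991
grip_force: 0.0
```

Run:
```python
from h import *
go((540.3,287,222),-15.9); s=sense()
d=capture("side"); a=d["color"][140:370,200:440,::-1]; cv2.imwrite("pics/s2.png",cv2.resize(a,None,fx=2.4,fy=2.4))
```

```text
offset [-0.03  0.08  9.  ] rot [-0.08 -0.12 -0.1 ] yaw -16.0 z [ 2.4e-03  7.0e-04 -1.0e+00] t 2.9
```

View pics/s2.png

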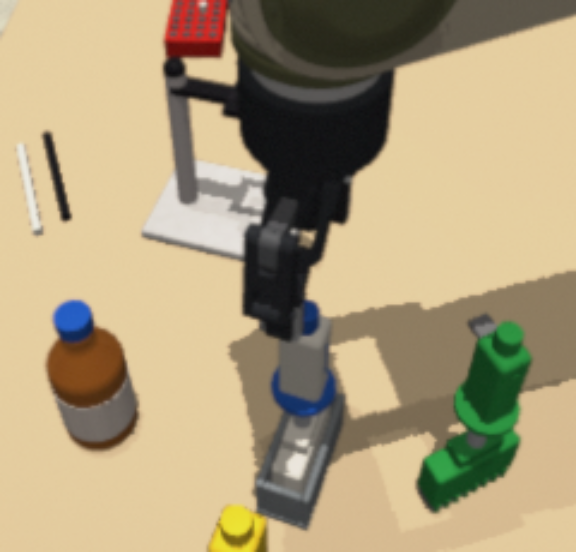

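The gripper sits over the blue button at (305,315) in this crop, with the fingers either side and everything else clear. I'll descend and close.

step_arm --plan '[{"offset":[0,0.1,3],"rot":[0,0,0],"gripper":8.5},{"offset":[0,0.1,5.5],"rot":[0,0,0],"gripper":8.5},{"offset":[0,0.1,7.5],"rot":[0,0,0],"gripper":8.5},{"offset":[0,0.1,8.5],"rot":[0,0,0],"gripper":8.5},{"offset":[0,0.1,9],"rot":[0,0,0],"gripper":8.5},{"offset":[0,0.1,9],"rot":[0,0,0],"gripper":8.5},{"offset":[0,0.1,9],"rot":[0,0,0],"gripper":8.5},{"offset":[0,0.1,9],"rot":[0,0,0],"gripper":6}]' --squeeze 40

```text
time_s: 3.75
eef_pos: [540.3, 287.2, 221.3]
ee_rot: [-0.0, 0.99, -0.139, 0.001]
force: [0.6, 0.5, -0.8]
grip_width: 0.852
grip_force: 0.0
```

step_arm --plan '[{"offset":[0,0,0],"rot":[0,0,0],"gripper":4},{"offset":[0,0,0],"rot":[0,0,0],"gripper":3},{"offset":[0,0,0],"rot":[0,0,0],"gripper":2},{"offset":[0,0,0],"rot":[0,0,0],"gripper":1},{"offset":[0,0,0],"rot":[0,0,0],"gripper":1},{"offset":[0,0,0],"rot":[0,0,0],"gripper":1},{"offset":[0,0,0],"rot":[0,0,0],"gripper":1},{"offset":[0,0,0],"rot":[0,0,0],"gripper":1}]' --squeeze 50

```text
time_s: 4.55
eef_pos: [540.1, 287.2, 220.5]
ee_rot: [-0.0, 0.99, -0.139, 0.0]
force: [-0.1, 1.0, 2.9]
grip_width: 0.298
grip_force: 49.5
```

step_arm --plan '[{"offset":[0,0,-1],"rot":[0,0,0],"gripper":1},{"offset":[0,0,-2.5],"rot":[0,0,0],"gripper":1},{"offset":[0,0,-4],"rot":[0,0,0],"gripper":1},{"offset":[0,0,-5.5],"rot":[0,0,0],"gripper":1},{"offset":[0,0,-6.5],"rot":[0,0,0],"gripper":1},{"offset":[0,0,-7],"rot":[0,0,0],"gripper":1},{"offset":[0,0,-7],"rot":[0,0,0],"gripper":1},{"offset":[0,0,-7],"rot":[0,0,0],"gripper":1}]' --squeeze 60

```text
time_s: 5.35
eef_pos: [539.9, 287.0, 289.6]
ee_rot: [0.0, 0.99, -0.139, -0.001]
force: [0.1, 0.5, -1.9]
grip_width: 0.293
grip_force: 59.2
```

Run:
```python
from h import *
s=sense(); z=s["eef_pos"][2]; print(s["eef_pos"],s["force"],s["grip_width"])
go((520,170,z),-14); go((463.4,58.8,z),-13)
d=capture("side"); 
hsv=cv2.cvtColor(d["color"],cv2.COLOR_RGB2HSV)
m=cv2.inRange(hsv,(105,150,60),(125,255,255)); m[:,:295]=0; m[:,360:]=0; m[:200]=0
k,l,st,ce=cv2.connectedComponentsWithStats(m)
for i in range(1,k):
    if st[i,4]>10:
        v,u=np.where(l==i); p=pts(d,np.c_[u,v]); print(st[i],ce[i].round(1),np.median(p,0).round(1),p[:,2].max().round(1),np.percentile(p,5,0).round(1),np.percentile(p,95,0).round(1))
cv2.imwrite("pics/s3.png",cv2.resize(d["color"][140:370,200:440,::-1],None,fx=2.4,fy=2.4))
```

```text
[539.86041    287.03104945 289.55175137] [ 0.1131069   0.45350451 -1.85448049] 0.293392325608933
offset [1.31e+00 1.18e+01 1.00e-02] rot [ 0.04  0.06 -1.96] yaw -15.96 z [-1.2e-03 -4.0e-04 -1.0e+00] t 5.35
offset [-1.070e+00  2.405e+01  2.000e-02] rot [ 0.04  0.06 -2.96] yaw -15.96 z [-1.2e-03 -4.0e-04 -1.0e+00] t 5.35
[314 271  27  19 196] [327.2 282.6] [539.5 301.  196. ] 671.4 [521.5 284.9 194.5] [558.7 308.8 197.4]
```

View pics/s3.png

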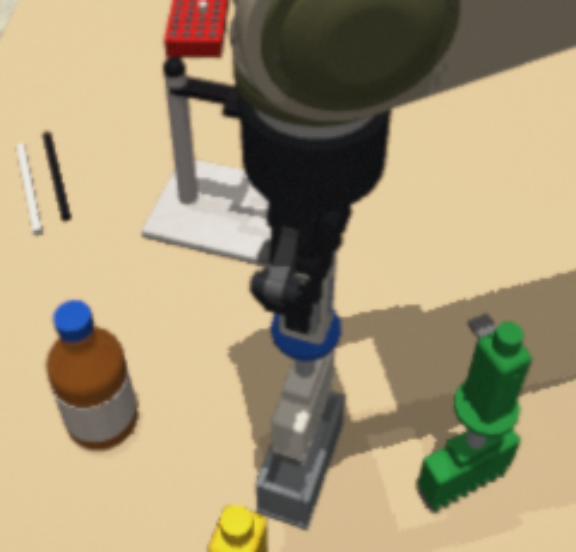

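The pipette is lifted, upright and clear of the dock; the collar is at (305,332) in this crop and has risen 69 mm. Next I'll move it to the front of the hook.

step_arm --plan '[{"offset":[0.2,2.5,0],"rot":[0,0,0],"gripper":1},{"offset":[0.8,6,0],"rot":[0,0,0],"gripper":1},{"offset":[1.2,10,0],"rot":[0,0,-1],"gripper":1},{"offset":[0.8,14,0],"rot":[0,0,-2],"gripper":1},{"offset":[-0.2,18,0],"rot":[0,0,-3],"gripper":1},{"offset":[-0.8,21.5,0],"rot":[0,0,-3],"gripper":1},{"offset":[-1.1,23.5,0],"rot":[0,0,-3],"gripper":1},{"offset":[-1.1,24,0],"rot":[0,0,-3],"gripper":1},{"offset":[-1.1,24,0],"rot":[0,0,-3],"gripper":1},{"offset":[-1.1,24,0],"rot":[0,0,-3],"gripper":1}]'

```text
time_s: 6.4
eef_pos: [463.8, 60.0, 290.1]
ee_rot: [-0.0, 0.994, -0.113, -0.0]
force: [0.5, 0.3, -1.8]
grip_width: 0.297
grip_force: 59.8
```

Run:
```python
from h import *
s=sense(); z=s["eef_pos"][2]; print(s["eef_pos"],s["force"],s["grip_width"])
go((522,45,z),-13);go((592,29,z),-13)
for n in("side","scene"):
    d=capture(n); np.save(n+"_2.npy",d,allow_pickle=True)
    hsv=cv2.cvtColor(d["color"],cv2.COLOR_RGB2HSV)
    m=cv2.inRange(hsv,(105,150,60),(125,255,255)); k,l,st,ce=cv2.connectedComponentsWithStats(m)
    for i in range(1,k):
        if st[i,4]>10:
            v,u=np.where(l==i); p=pts(d,np.c_[u,v]); q=np.median(p,0)
            if 400<q[0]<620 and -20<q[1]<140: print(n,st[i],q.round(1),np.percentile(p,3,0).round(1),np.percentile(p,97,0).round(1))
a=np.load("side_2.npy",allow_pickle=True).item()["color"][110:280,220:460,::-1]; cv2.imwrite("pics/s4.png",cv2.resize(a,None,fx=3,fy=3))
```

```text
[463.76527544  60.04462968 290.10945677] [ 0.49743693  0.30819285 -1.8454323 ] 0.2967728974041426
offset [ 6.01  0.16 -0.  ] rot [-0.02  0.01  0.07] yaw -12.93 z [-1.e-04  3.e-04 -1.e+00] t 6.4
offset [13.19  0.16 -0.  ] rot [-0.02  0.01  0.07] yaw -12.93 z [-1.e-04  3.e-04 -1.e+00] t 6.4
side [360 178  21  13  92] [466.8  75.  196.5] [445.8  58.1 193.1] [484.   82.2 198.2]
scene [309 134   5   4  13] [469.   58.2 283.2] [466.6  52.5 279.9] [473.1  62.8 286.9]
scene [304 156  15   9  48] [479.   49.7 195.9] [455.9  39.7 192.8] [485.2  74.5 198.7]
```

View pics/s4.png

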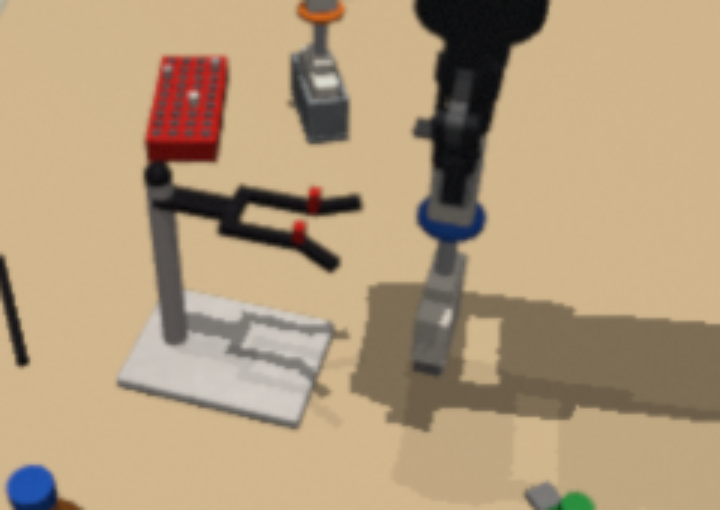

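It's aligned in front of the fork: collar at (452,217) in this crop, lips at (315,200) and (299,232). I'll enter along +x.

step_arm --plan '[{"offset":[2,0.2,0],"rot":[0,0,0],"gripper":1},{"offset":[4.5,0.2,0],"rot":[0,0,0],"gripper":1},{"offset":[6.5,0.2,0],"rot":[0,0,0],"gripper":1},{"offset":[8.5,0.2,0],"rot":[0,0,0],"gripper":1},{"offset":[10,0.2,0],"rot":[0,0,0],"gripper":1},{"offset":[11.2,0.2,0],"rot":[0,0,0],"gripper":1},{"offset":[12.3,0.2,0],"rot":[0,0,0],"gripper":1},{"offset":[13,0.2,0],"rot":[0,0,0],"gripper":1},{"offset":[13.4,0.2,0],"rot":[0,0,0],"gripper":1},{"offset":[13.4,0.2,0],"rot":[0,0,0],"gripper":1},{"offset":[13.4,0.2,0],"rot":[0,0,0],"gripper":1}]'

```text
time_s: 7.6
eef_pos: [593.4, 27.6, 290.2]
ee_rot: [-0.0, 0.994, -0.113, -0.0]
force: [-0.3, 0.4, -1.8]
grip_width: 0.299
grip_force: 59.8
```

Run:
```python
from h import *
s=sense(); print(s["eef_pos"],s["force"],s["wrist_torque"])
d=capture("side"); hsv=cv2.cvtColor(d["color"],cv2.COLOR_RGB2HSV); b=(255,130,380,230)
for nm,m in(("blue",cv2.inRange(hsv,(105,150,60),(125,255,255))),("red",cv2.inRange(hsv,(0,140,60),(8,255,255))|cv2.inRange(hsv,(172,140,60),(180,255,255)))):
    o=np.zeros_like(m);o[b[1]:b[3],b[0]:b[2]]=m[b[1]:b[3],b[0]:b[2]]
    k,l,st,ce=cv2.connectedComponentsWithStats(o)
    for i in range(1,k):
        if st[i,4]>10:
            v,u=np.where(l==i); p=pts(d,np.c_[u,v]); print(nm,st[i],np.median(p,0).round(1),np.percentile(p,3,0).round(1),np.percentile(p,97,0).round(1))
cv2.imwrite("pics/s5.png",cv2.resize(d["color"][110:260,220:420,::-1],None,fx=3.8,fy=3.8))
```

```text
[593.3761969   27.64304001 290.24498419] [-0.28664022  0.39916843 -1.82614802] [ 0.01469718 -0.00749717 -0.01385996]
blue [297 167  19  10  88] [591.9  44.2 196.6] [574.8  27.1 192.6] [610.8  50.4 198. ]
red [269 130  25  34 569] [ 698.4 -257.    27.8] [ 662.  -360.     3.7] [ 727.8 -229.1   31. ]
red [322 172   5  10  32] [556.4  21.7 171.6] [552.3  16.4 160.6] [559.   24.  178.3]
red [317 184   5   7  23] [565.   58.1 172.3] [560.9  51.6 164.6] [568.1  60.2 177.7]
```

View pics/s5.png

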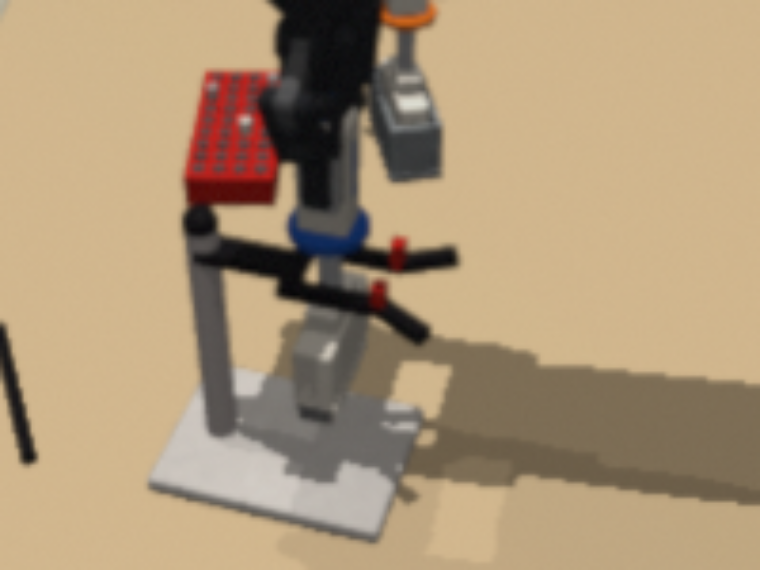

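The neck is between the prongs and the collar at (328,232) is behind the lips at (398,255) and (378,294), with no contact force. I'll lower it.

step_arm --plan '[{"offset":[0,0,0.7],"rot":[0,0,0],"gripper":1},{"offset":[0,0,1.3],"rot":[0,0,0],"gripper":1},{"offset":[0,0,1.8],"rot":[0,0,0],"gripper":1},{"offset":[0,0,2.1],"rot":[0,0,0],"gripper":1},{"offset":[0,0,2.3],"rot":[0,0,0],"gripper":1},{"offset":[0,0,2.4],"rot":[0,0,0],"gripper":1},{"offset":[0,0,2.4],"rot":[0,0,0],"gripper":1},{"offset":[0,0,2.4],"rot":[0,0,0],"gripper":1}]'

```text
time_s: 8.45
eef_pos: [593.6, 27.4, 266.4]
ee_rot: [-0.0, 0.994, -0.113, 0.0]
force: [-0.1, 0.6, -1.3]
grip_width: 0.296
grip_force: 59.8
```

step_arm --plan '[{"offset":[0,0,0.1],"rot":[0,0,0],"gripper":1},{"offset":[0,0,0.1],"rot":[0,0,0],"gripper":1},{"offset":[0,0,0.1],"rot":[0,0,0],"gripper":1}]'

```text
time_s: 8.75
eef_pos: [593.6, 27.4, 265.3]
ee_rot: [-0.0, 0.994, -0.113, -0.0]
force: [-0.7, -0.0, -1.5]
grip_width: 0.298
grip_force: 59.8
```

step_arm --plan '[{"offset":[0,0,0.1],"rot":[0,0,0],"gripper":1},{"offset":[0,0,0.1],"rot":[0,0,0],"gripper":1},{"offset":[0,0,0.1],"rot":[0,0,0],"gripper":1}]'

```text
time_s: 9.05
eef_pos: [593.7, 27.4, 264.5]
ee_rot: [-0.0, 0.994, -0.113, 0.0]
force: [-0.4, 0.5, 1.1]
grip_width: 0.296
grip_force: 59.8
```

Contact: the weight has come off. I'll open gently and check.

step_arm --plan '[{"offset":[0,0,0],"rot":[0,0,0],"gripper":2.7},{"offset":[0,0,0],"rot":[0,0,0],"gripper":3},{"offset":[0,0,0],"rot":[0,0,0],"gripper":3.6},{"offset":[0,0,0],"rot":[0,0,0],"gripper":4.5},{"offset":[0,0,0],"rot":[0,0,0],"gripper":5.5},{"offset":[0,0,0],"rot":[0,0,0],"gripper":6},{"offset":[0,0,0],"rot":[0,0,0],"gripper":6},{"offset":[0,0,0],"rot":[0,0,0],"gripper":6}]'

```text
time_s: 9.85
eef_pos: [593.6, 27.4, 264.3]
ee_rot: [0.0, 0.994, -0.113, 0.0]
force: [0.1, 0.5, -1.0]
grip_width: 0.702
grip_force: 0.0
```

step_arm --plan '[{"offset":[0,0,-1],"rot":[0,0,0],"gripper":6},{"offset":[0,0,-3],"rot":[0,0,0],"gripper":6},{"offset":[0,0,-6],"rot":[0,0,0],"gripper":6},{"offset":[0,0,-9],"rot":[0,0,0],"gripper":6},{"offset":[0,0,-12],"rot":[0,0,0],"gripper":6},{"offset":[0,0,-15],"rot":[0,0,0],"gripper":6},{"offset":[0,0,-17],"rot":[0,0,0],"gripper":6},{"offset":[0,0,-17],"rot":[0,0,0],"gripper":6},{"offset":[-15,0,-17],"rot":[0,0,0],"gripper":6},{"offset":[-15,0,-17],"rot":[0,0,0],"gripper":6},{"offset":[-15,0,-17],"rot":[0,0,0],"gripper":6},{"offset":[-15,0,-17],"rot":[0,0,0],"gripper":6}]'

```text
time_s: 11.05
eef_pos: [442.7, 62.5, 434.3]
ee_rot: [-0.0, 0.994, -0.112, -0.001]
force: [0.6, 0.2, 0.0]
grip_width: 0.699
grip_force: 0.0
```

Run:
```python
from h import *
s=sense(); print(s["eef_pos"],s["force"],s["time_s"])
for n in("side","scene"):
    d=capture(n); hsv=cv2.cvtColor(d["color"],cv2.COLOR_RGB2HSV)
    m=cv2.inRange(hsv,(105,150,60),(125,255,255)); k,l,st,ce=cv2.connectedComponentsWithStats(m)
    for i in range(1,k):
        if st[i,4]>10:
            v,u=np.where(l==i); p=pts(d,np.c_[u,v]); q=np.median(p,0)
            if 540<q[0]<640 and -20<q[1]<90: print(n,st[i],q.round(1),np.percentile(p,3,0).round(1),np.percentile(p,97,0).round(1))
    if n=="side": cv2.imwrite("pics/s6.png",cv2.resize(d["color"][110:260,220:420,::-1],None,fx=3.8,fy=3.8))
```

```text
[442.72591436  62.47922771 434.30049161] [0.59467971 0.20986411 0.04146688] 11.05
side [302 142   7  10  57] [593.4  33.  255.5] [588.   24.1 245.1] [599.7  36.4 259.1]
side [295 175  23  12 119] [594.4  41.2 170.8] [572.7  22.3 165.6] [616.3  49.7 172.9]
scene [319 184   6   7  35] [595.3  25.4 256.1] [588.8  19.  250.3] [602.4  32.6 259.6]
scene [312 203  19  14 101] [604.5  19.6 169.7] [575.5   5.7 164.8] [616.5  44.9 174.7]
```

View pics/s6.png

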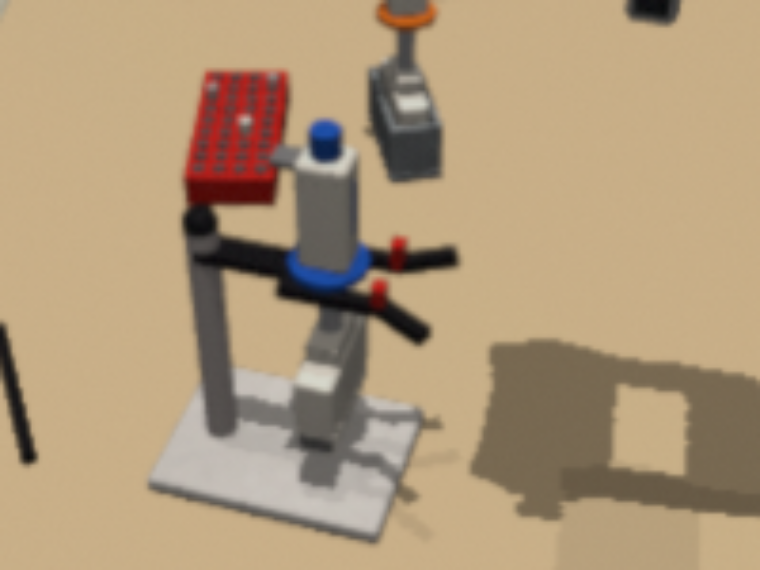

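The pipette hangs upright behind the lips. The collar at (328,263) lies on both prongs, button top at 258 mm, about 4 mm along the slot from the seat point. The robot is clear, so I'm handing in.

```bash
python3 -c "
from rig import *
print(finish_job())"
```

```text
the job is handed in; nothing more can be done
None
```

I hung the blue-collared pipette upright on the hook, its collar on both prongs behind the red lips, and handed the job in at about 11 s. No verdict came back; the arm never went near the orange pipette's or the bottle's place.

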